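# Clear the snack-pot stack off the lunchbox

## Task

Take apart the stack on the pink lunchbox from the top down: first lay the red whistle flat in the middle of the dark wooden dish, then stand the green-, yellow- and blue-lidded snack pots, in that order, each upright in the middle of the coaster of its own colour on the glass shelves. Keep the pots upright and set everything down without dropping it, and leave the drink flask and the tray of shuttlecocks where they are.

Things in the scene. Friction and masses are not known exactly. Their poses are not given: they have to be found in the camera images.
- whistle: Red plastic whistle lying flat on its side on top of the stack: a round chamber 22 mm across and 18 mm thick, with a straight mouthpiece 9 mm wide reaching to 34 mm from the chamber's centre along +x and flush with the chamber's +y side. Origin: underside of the chamber, on its axis; z up. Grip it across the chamber along its y, 22 mm wide.
- pot_green: Closed round snack pot with a white body and a flat green lid: a plain upright cylinder 36 mm in diameter and 32 mm high, at the start on the yellow-lidded pot, under the whistle. Origin: centre of its underside; z up. Rigid, can be gripped by its sides in any direction.
- pot_yellow: Closed round snack pot with a white body and a flat yellow lid: a plain upright cylinder 50 mm in diameter and 36 mm high, at the start on the blue-lidded pot, under the green-lidded one. Origin: centre of its underside; z up. Rigid, can be gripped by its sides in any direction.
- pot_blue: Closed round snack pot with a white body and a flat blue lid: a plain upright cylinder 64 mm in diameter and 40 mm high, at the start the lowest, on the flat lid of the pink lunchbox, 55 mm above the table. Origin: centre of its underside; z up. Rigid, can be gripped by its sides in any direction.
- dish: Shallow round dark-brown wooden dish for the whistle, fixed on one of the two low glass shelves (shelf top 50 mm above the table): 104 mm outer and 96 mm inner diameter, floor 4 mm thick, rim 9 mm high. Origin: centre of its underside, on the glass; z up.
- coaster_green: Flat round green coaster, 90 mm in diameter and 4 mm thick, fixed on one of the two low glass shelves (shelf top 50 mm above the table). Origin: centre of its underside, on the glass; z up.
- coaster_yellow: Flat round yellow coaster, 90 mm in diameter and 4 mm thick, fixed on one of the two low glass shelves (shelf top 50 mm above the table). Origin: centre of its underside, on the glass; z up.
- coaster_blue: Flat round blue coaster, 90 mm in diameter and 4 mm thick, fixed on one of the two low glass shelves (shelf top 50 mm above the table). Origin: centre of its underside, on the glass; z up.
- flask: Loose stainless drink flask with a black flip-top lid, 66 mm in diameter, 210 mm high, standing beyond the lunchbox; a bystander. Origin: centre of its underside.
- shuttles: Loose low clear tray, 70 x 230 mm (x, y), carrying a row of three shuttlecocks upright on their bases, 88 mm high, standing beyond the lunchbox; a bystander. Origin: centre of its underside.
Things that resemble listed ones, but are neither listed nor needed, are in the scene too. Leave any orange or purple look-alike of the pot_green alone.

How it is judged:
By the outcome, as a careful person would: the job done as asked, in the order asked, and still so for the second after the job is handed in, with the robot touching nothing.
It also fails if it takes over 134 s, if anything falls off the work surface, if the arm or the gripper's body presses on something with over 40 N, if the wrist force passes 120 N, or if a joint passes its speed limit or range.

## Robot

A 6-joint arm with a two-finger parallel gripper is mounted at the origin on the work surface. World frame = base frame: x ahead of the robot, y to its left, z up, the work surface at z = 0. Lengths are in mm, angles in rad, forces in N, time in s.
With the tool pointing down it reaches from about 275 to 850 mm from the base axis. Payload 5.2 kg.
Tool frame: the origin (TCP) lies midway between the tips of the shut fingers; the grasp point (between the pads) lies 19 mm behind it; z points along the fingers, y is the line along which they close (so a half turn about z gives the same grasp; the last joint's range is limited). The gripper opens to 85 mm and grips with 20 to 120 N. Pads are 22 mm wide; open, the fingers measure 114 mm over their backs; the gripper's body (76 mm by 85 mm) begins 54 mm behind the grasp point. The pads swing forward as they close: fully open they stand 13 mm farther back than shut.
Start: joints at [-1.425, 0.259, 1.535, -0, 1.348, -0.203], TCP at [187.995, -516.878, 231.31] pointing down, gripper open.
Joint ranges: [-3.14, 3.14], [-0.91, 2.08], [0.19, 2.58], [-1.22, 4.36], [0.22, 2.71], [-3.12, 3.12]. Speed limits (rad/s): [2.57, 2.57, 3.14, 3.14, 3.14, 3.14].

## Interface

Orientations are given as a 3x3 rotation matrix whose columns are the frame's x, y, z axes.
In Python, from rig import arm gives the robot as it stands. The module is installed in compiled form; this text tells all that it offers.
- The arm moves only by the tool carry_out, never from a script. Its argument "rows" is a list of rows, each a list of 7 numbers: the shift along the tool's x, y, z in cm, then the turn, a rotation vector about the tool's x, y, z in degrees, then the opening in per cent of the stroke, from 0 (shut) to 100 (fully open). In form: [[x, y, z, ax, ay, az, jaw], ...]. A call has 1 to 8 rows; each row shifts and turns the commanded pose from where the row before left it, along the tool's axes as they then stand; what a row does not reach is not made up. A row lasts 1/8 s, in which the tool goes at most 62.5 mm and 10.7 degrees, less where a joint would pass 70% of its speed; a pose out of reach is approached as far as the arm can. A call is refused whole if a number of a shift passes 6.25 or a number of a turn 10.7, either way. A call with a gripper value outside its range is refused whole. The fingers move at their own pace and stop on an object; "squeeze" is the grip in N (left out, the last holds). Time passes only in rows, so rows that do not move let the fingers close. It gives the time, the measured TCP pose, the force, the opening and the grip force at its end, in the units of the state.
- arm.read_state(): the state, without advancing time (a new reading comes with each control period).
- arm.camera(name): name is "scene" or "top" or "wrist"; returns the picture (384x512x3 uint8, red, green, blue); there is no depth.
- arm.camera_info(name): a dict with "mtx" (3x3 intrinsics, pixels), "R" (3x3) and "t" (3): a world point X has camera coordinates R X + t. Camera axes: x right, y down, z forward; pixel columns grow to the right and rows downward; lengths in mm; the calibration is good to about 2 mm. A picture is of the moment at which its call begins: read the wrist's pose just before it. camera_info takes no time and is no camera call; for the wrist camera it gives the pose at the moment of the call.
- arm.hand_in(): hands the job in; it is judged then, once.
The state is a dict: "clock": time; "qpos": joint angles; "joint_velocities": joint speeds; "effort": joint torques, N m; "position": TCP position; "orientation": TCP orientation; "ft_force": force on the tool from outside, world axes, zero at the start; "wrist_torque": the same for the moment, N m; "gripper_width": finger opening in mm; "grasp_force": force on a finger pad.
Only numpy, scipy, OpenCV 4.12 (cv2) and the standard library are available. Lean on these libraries where they do the work, as an engineer would, in place of code of your own. Each camera call takes 0.05 s, during which the arm holds its last target. There are 200 camera calls.

## Working session

There is one attempt and no reset: what is moved stays moved. The work goes in short steps, Python scripts to look and compute and a tool call to move; the robot and the scene stay as the last step left them, time stands still between calls to the robot, and variables do not carry over. Pictures are saved under pics/ and viewed, at most 15 in all, crops included, and the job is handed in when it is done.

Besides the shell and the picture viewer there is one more tool, called after "Request:" as a command line: name --pt "numbers of a row" for each row, then --argument value for the rest. carry_out: Moves the arm, as the interface text tells. Its arguments: {"type":"object","properties":{"rows":{"type":"array"},"squeeze":{"type":"number"}},"required":["rows"]}

```bash
mkdir -p pics
python3 - <<'E'
from rig import arm
import cv2,numpy as np
np.set_printoptions(precision=4,suppress=True)
for n in ("scene","top"):
    im=arm.camera(n); cv2.imwrite(f"pics/{n}0.png",im[:,:,::-1]); print(n,arm.camera_info(n))
s=arm.read_state(); print(s)
E
```

```text
scene {'mtx': array([[446.7396,   0.    , 260.3439],
       [  0.    , 446.7396, 194.8497],
       [  0.    ,   0.    ,   1.    ]]), 'R': array([[-0.3017,  0.9534, -0.0038],
       [ 0.7362,  0.2304, -0.6364],
       [-0.6058, -0.1948, -0.7714]]), 't': array([ 160.9578, -332.7148, 1402.968 ])}
top {'mtx': array([[376.5507,   0.    , 264.9739],
       [  0.    , 376.5507, 195.2247],
       [  0.    ,   0.    ,   1.    ]]), 'R': array([[ 0.0063, -1.    , -0.0026],
       [-0.9792, -0.0057, -0.2026],
       [ 0.2026,  0.0038, -0.9793]]), 't': array([ 10.3362, 596.6343, 848.0777])}
{'clock': 0.1, 'qpos': array([-1.4248,  0.2593,  1.536 ,  0.    ,  1.348 , -0.2028]), 'joint_velocities': array([ 0.0013, -0.0035, -0.0016, -0.001 , -0.0001,  0.0003]), 'effort': array([  0.0023, -44.6973, -29.1248,  -0.0002,   0.0063,   0.0001]), 'position': array([ 187.9415, -516.4092,  230.5615]), 'orientation': array([[ 0.9398,  0.3418, -0.0002],
       [ 0.3418, -0.9398,  0.0016],
       [ 0.0003, -0.0016, -1.    ]]), 'ft_force': array([ 0.3591, -1.1757, -0.0706]), 'wrist_torque': array([ 0.0136, -0.0312,  0.0074]), 'grasp_force': 0.0, 'gripper_width': 85.50945817757533}
```

View pics/scene0.png

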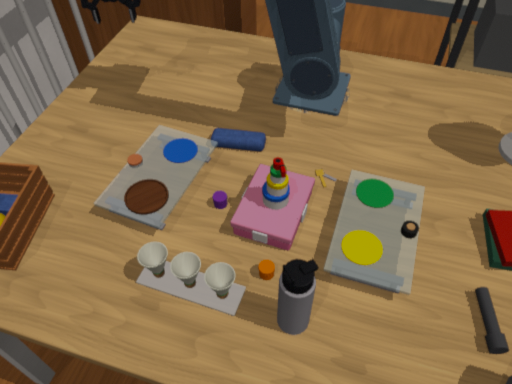

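View pics/top0.png

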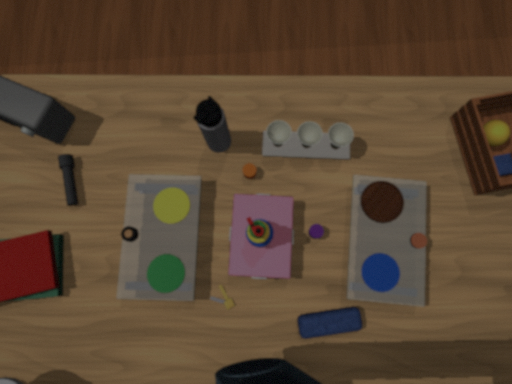

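The scene view shows the stack on the lunchbox at about (277,190). The top view shows the stack at (260,232), the yellow and green coasters at (171,205) and (166,272), and the dish and blue coaster at (382,202) and (381,272).

```bash
cat > h.py <<'E'
import numpy as np,cv2
from rig import arm
np.set_printoptions(precision=2,suppress=True)
def cast(info,uv,z):
    K,R,t=info["mtx"],info["R"],info["t"]
    d=R.T@np.linalg.solve(K,[uv[0],uv[1],1.]); c=-R.T@t
    return c+d*(z-c[2])/d[2]
def rect(im,info,x0,x1,y0,y1,z,res):
    """rectify plane z: rows go from x1 down to x0, cols from y1 to y0"""
    h,w=int((x1-x0)/res),int((y1-y0)/res)
    P=info["mtx"]@np.c_[info["R"][:,0],info["R"][:,1],info["R"][:,2]*z+info["t"]]
    A=np.array([[0,-res,x1],[-res,0,y1],[0,0,1.]])
    return cv2.warpPerspective(im,P@A,(w,h),flags=cv2.INTER_LINEAR|cv2.WARP_INVERSE_MAP)
def mask(im,lo,hi,box=None):
    hsv=cv2.cvtColor(im,cv2.COLOR_RGB2HSV)
    m=cv2.inRange(hsv,np.array(lo),np.array(hi))
    if lo[0]==0: m|=cv2.inRange(hsv,np.array([172,lo[1],lo[2]]),np.array([180,hi[1],hi[2]]))
    if box is not None:
        k=np.zeros_like(m); u0,v0,u1,v1=box; k[v0:v1,u0:u1]=255; m&=k
    return m
def blob(m):
    c=max(cv2.findContours(m,0,cv2.CHAIN_APPROX_NONE)[0],key=cv2.contourArea)
    M=cv2.moments(c); return c,(M['m10']/M['m00'],M['m01']/M['m00']),M['m00']
def disc(im,info,lo,hi,box,z):
    c,uv,a=blob(mask(im,lo,hi,box))
    p=np.array([cast(info,q[0],z)[:2] for q in c],np.float32)
    e=cv2.fitEllipse(p); return np.array(uv),np.array(e[0]),np.array(e[1])
E
python3 - <<'E'
from h import *
S={"top":{"yellow":([20,100,60],[35,255,255],(140,180,200,230)),"green":([50,100,40],[85,255,255],(140,245,195,300)),
"blue":([100,120,60],[125,255,255],(350,245,410,300)),"dish":([0,60,10],[20,255,110],(350,170,412,230))},
"scene":{"yellow":([20,100,60],[35,255,255],(330,220,395,275)),"green":([50,100,40],[85,255,255],(345,170,405,215)),
"blue":([100,120,60],[125,255,255],(155,130,205,168)),"dish":([0,60,10],[20,255,110],(115,172,175,220))}}
Z={"yellow":54,"green":54,"blue":54,"dish":57}
for n in S:
    im=cv2.imread(f"pics/{n}0.png")[:,:,::-1].copy(); I=arm.camera_info(n)
    for k,(lo,hi,b) in S[n].items(): print(n,k,*disc(im,I,lo,hi,b,Z[k]))
    # stack
    b=(235,205,285,260) if n=="top" else (255,150,300,215)
    for k,lo,hi,z in(("whistle",[0,150,80],[8,255,255],181),("greenlid",[45,80,40],[85,255,255],163),("yellowlid",[20,100,60],[35,255,255],131),("bluelid",[100,120,50],[125,255,255],95)):
        try:
            c,uv,a=blob(mask(im,lo,hi,b)); bb=cv2.boundingRect(c); print(n,k,np.array(uv),a,bb,cast(I,uv,z))
        except Exception as e: print(k,e)
    u0,v0,u1,v1=b; cv2.imwrite(f"pics/c_{n}.png",cv2.resize(im[v0:v1,u0:u1,::-1],(380,420),interpolation=cv2.INTER_CUBIC))
a,b=cv2.imread("pics/c_top.png"),cv2.imread("pics/c_scene.png"); cv2.imwrite("pics/c.png",np.hstack([a,b]))
E
```

```text
top yellow [171.19 205.3 ] [572.2  240.98] [86.72 87.6 ]
top green [165.55 273.05] [411.5  245.03] [83.14 83.63]
top blue [380.12 272.17] [ 416.68 -255.81] [84.39 84.72]
top dish [381.82 201.41] [ 584.37 -268.34] [100.32 101.99]
top whistle [257.46 230.23] 75.5 (252, 226, 12, 10) [498.4   28.44 181.  ]
top greenlid [259.25 223.13] 24.0 (255, 221, 10, 7) [515.4   25.24 163.  ]
top yellowlid [259.76 236.06] 108.0 (248, 223, 21, 20) [491.29  24.46 131.  ]
top bluelid [265.26 240.49] 35.5 (252, 226, 21, 20) [484.81  12.52  95.  ]
scene yellow [361.6  247.08] [574.57 242.66] [88.56 89.19]
scene green [374.43 192.97] [414.15 246.79] [85.67 86.3 ]
scene blue [179.94 150.24] [ 420.35 -253.75] [84.45 86.15]
scene dish [146.05 196.13] [ 586.79 -265.86] [101.35 105.86]
scene whistle [279.33 164.57] 105.0 (273, 157, 13, 20) [510.05  35.55 181.  ]
scene greenlid [274.9  172.59] 61.5 (270, 166, 11, 12) [519.05  28.79 163.  ]
scene yellowlid [276.5  183.26] 146.5 (267, 173, 22, 17) [520.16  33.5  131.  ]
scene bluelid [272.95 195.4 ] 137.5 (263, 183, 26, 19) [526.96  28.06  95.  ]
```

View pics/c.png

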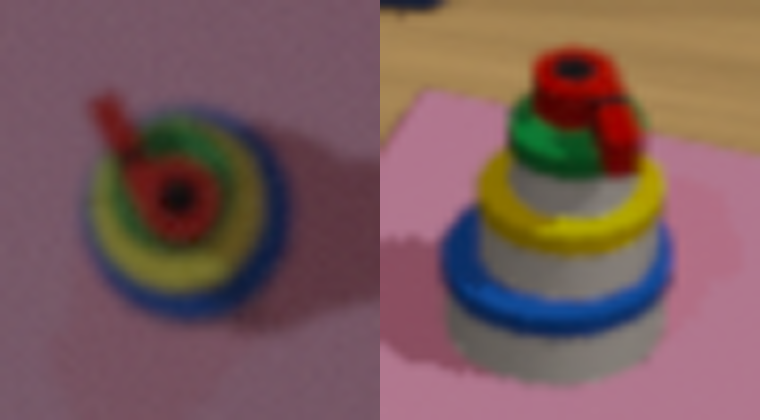

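Request:
carry_out --pt "4.5 -3.8 -0.9 0 0 0 100" --pt "4.5 -3.8 -0.9 0 0 0 100" --pt "4.5 -3.8 -0.9 0 0 0 100" --pt "4.5 -3.8 -0.9 0 0 0 100" --pt "4.5 -3.8 -0.9 0 0 0 100" --pt "4.5 -3.8 -0.9 0 0 0 100" --pt "4.5 -3.8 -0.9 0 0 0 100" --pt "4.5 -3.8 -0.9 0 0 0 100" --squeeze 25

```text
clock: 1.1
position: [422.9, -106.3, 303.5]
orientation: [[0.94, 0.342, 0.0], [0.342, -0.94, -0.0], [-0.0, 0.0, -1.0]]
ft_force: [0.9, -0.9, -0.1]
gripper_width: 84.8
grasp_force: 0.0
```

Request:
carry_out --pt "3.9 -3.3 0 0 0 0 100" --pt "3.9 -3.3 0 0 0 0 100" --pt "3.8 -3.3 0 0 0 -7 100" --pt "0 0 0 0 0 0 70" --pt "0 0 0 0 0 0 70"

```text
clock: 1.72
position: [497.1, 24.3, 302.8]
orientation: [[0.891, 0.454, -0.001], [0.454, -0.891, -0.0], [-0.001, -0.0, -1.0]]
ft_force: [-0.7, 0.5, 0.5]
gripper_width: 59.8
grasp_force: 0.0
```

Run:
```python
from h import *
s=arm.read_state(); print(s["position"],s["orientation"],s["gripper_width"],s["clock"])
I=arm.camera_info("wrist"); im=arm.camera("wrist"); cv2.imwrite("pics/w1.png",im[:,:,::-1])
print(I, -I["R"].T@I["t"])
```

```text
[497.12  24.35 302.81] [[ 0.89  0.45 -0.  ]
 [ 0.45 -0.89 -0.  ]
 [-0.   -0.   -1.  ]] 59.77108793532265 1.725
{'mtx': array([[294.32,   0.  , 254.86],
       [  0.  , 294.32, 190.63],
       [  0.  ,   0.  ,   1.  ]]), 'R': array([[ 0.45, -0.89,  0.  ],
       [-0.85, -0.43,  0.31],
       [-0.28, -0.14, -0.95]]), 't': array([-205.57,  368.26,  589.18])} [568.37  59.34 445.47]
```

View pics/w1.png

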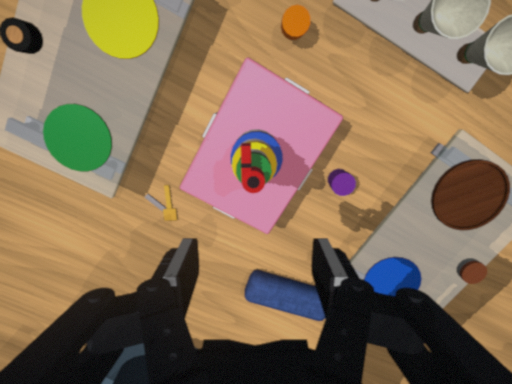

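The wrist view shows the whistle hole at about (253,180), its mouthpiece pointing up to (245,145), and all four targets in sight.

Run:
```python
from h import *
im=cv2.imread("pics/w1.png")[:,:,::-1].copy(); I=arm.camera_info("wrist")
for k,lo,hi,b,z in(("yellow",[20,100,60],[35,255,255],(70,0,170,70),54),("green",[50,100,40],[85,255,255],(30,90,125,185),54),("dish",[0,60,10],[20,255,130],(420,150,512,240),59),):
    print(k,*disc(im,I,lo,hi,b,z))
m=mask(im,[0,150,80],[8,255,255],(225,130,290,200))
c,uv,a=blob(m); print("whistle",uv,a,cv2.boundingRect(c))
hsv=cv2.cvtColor(im,cv2.COLOR_RGB2HSV); g=hsv[165:195,235:275,2]; 
dk=cv2.inRange(hsv,np.array([0,0,0]),np.array([180,255,70])); k=np.zeros_like(dk);k[170:192,242:266]=255
c2,uv2,a2=blob(dk&k); print("hole",uv2,a2,cast(I,uv2,181))
# rectify at z=181 & edge direction
r=rect(im,I,455,555,-20,80,181,.25); cv2.imwrite("pics/rect.png",r[:,:,::-1])
mr=mask(r,[0,150,80],[8,255,255]); c3,_,_=blob(mr)
p=c3[:,0].astype(float); w=np.c_[555-p[:,1]*.25,80-p[:,0]*.25]
h=cast(I,uv2,181)[:2]
# two-view check
for n,q in(("top",(258.4,230.9)),("scene",(278.1,160.5))): print(n,cast(arm.camera_info(n),q,181))
far=w[np.argsort(-np.linalg.norm(w-h,axis=1))[:8]]; print("tip",far.mean(0),np.linalg.norm(far.mean(0)-h),np.degrees(np.arctan2(*(far.mean(0)-h)[::-1])))
```

```text
yellow [121.08  25.66] [564.91 234.55] [65.92 94.77]
green [ 77.06 137.08] [412.73 243.08] [86.55 87.12]
dish [470.42 194.4 ] [ 584.76 -268.81] [101.87 106.56]
whistle (252.3002544529262, 179.28971283169756) 458.5 (242, 167, 23, 26)
hole (252.83709273182953, 181.67418546365914) 66.5 [498.25  25.14 181.  ]
top [497.03  26.49 181.  ]
scene [499.34  29.74 181.  ]
tip [506.12  40.19] 16.98355571301511 62.381248704092734
```

View pics/rect.png

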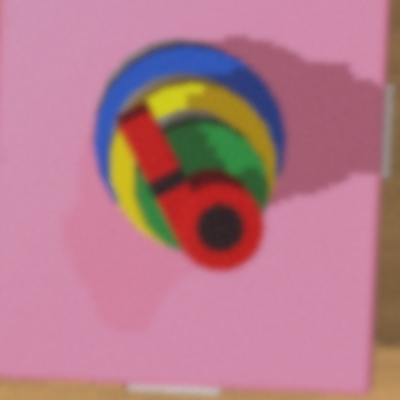

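Request:
carry_out --pt "0.2 -0.1 0 0 0 -1.5 50" --pt "0 0 5 0 0 0 50" --pt "0 0 5 0 0 0 50" --pt "0 0 2.5 0 0 0 50" --pt "0 0 1.1 0 0 0 50" --pt "0 0 0 0 0 0 50"

```text
clock: 2.52
position: [498.9, 25.8, 167.4]
orientation: [[0.879, 0.476, -0.0], [0.476, -0.879, 0.0], [-0.0, -0.0, -1.0]]
ft_force: [0.4, 0.1, -0.0]
gripper_width: 42.9
grasp_force: 0.0
```

Run:
```python
from h import *
s=arm.read_state(); print(s["position"],s["gripper_width"])
im=arm.camera("wrist"); cv2.imwrite("pics/w2.png",cv2.resize(im[130:384,130:380,::-1],None,fx=2.2,fy=2.2))
I=arm.camera_info("wrist");P=lambda X:(lambda c:(c/c[2])[:2])(I["mtx"]@(I["R"]@X+I["t"]))
print((P(np.array([498.5,26,181]))-130)*2.2)
```

```text
[498.93  25.76 167.4 ] 42.853357759355376
[266.53 289.54]
```

View pics/w2.png

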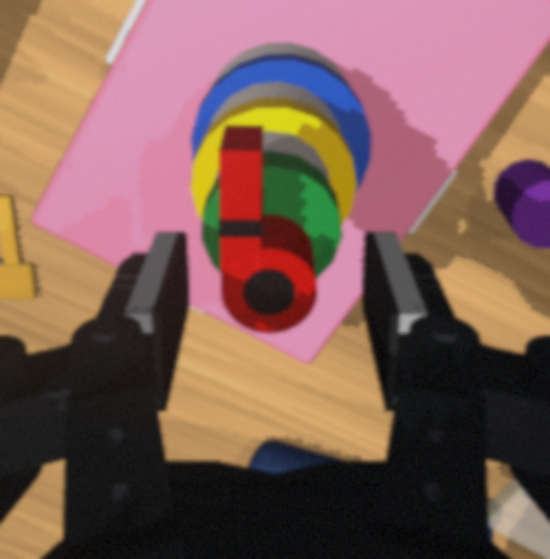

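The whistle chamber at crop (268,291) sits between the finger tips (185 and 365), about 1.5 mm off centre, and the jaws line up with the mouthpiece. I'll correct this slightly and close.

Request:
carry_out --pt "0 -0.1 0.2 0 0 0 50" --pt "0 0 0 0 0 0 30" --pt "0 0 0 0 0 0 15" --pt "0 0 0 0 0 0 5" --pt "0 0 0 0 0 0 5" --pt "0 0 0 0 0 0 5" --squeeze 25

```text
clock: 3.32
position: [498.9, 27.3, 166.1]
orientation: [[0.879, 0.477, 0.001], [0.477, -0.879, -0.0], [0.001, 0.001, -1.0]]
ft_force: [-0.7, 0.2, 6.6]
gripper_width: 21.0
grasp_force: 24.9
```

Request:
carry_out --pt "0 0 -1.5 0 0 0 5" --pt "0 0 -4 0 0 0 5" --pt "-1.1 5 0 0 0 0 5" --pt "-1.1 5 0 0 0 0 5" --pt "-1.1 5 0 0 0 0 5" --pt "-1.1 5 0 0 0 0 5" --pt "-1.1 5 0 0 0 0 5" --pt "-1 5 0 0 0 0 5"

```text
clock: 4.32
position: [584.7, -269.2, 221.1]
orientation: [[0.879, 0.477, 0.0], [0.477, -0.879, -0.0], [0.0, 0.0, -1.0]]
ft_force: [0.2, 0.5, 0.5]
gripper_width: 21.0
grasp_force: 24.6
```

Request:
carry_out --pt "0 0 0 0 0 0 5" --pt "0 0 3 0 0 0 5"

```text
clock: 4.58
position: [585.8, -268.6, 192.8]
orientation: [[0.879, 0.476, 0.005], [0.476, -0.879, -0.003], [0.003, 0.005, -1.0]]
ft_force: [-0.9, -0.5, -1.4]
gripper_width: 20.9
grasp_force: 24.6
```

Run:
```python
from h import *
s=arm.read_state(); print(s["position"],s["gripper_width"],s["grasp_force"])
I=arm.camera_info("wrist"); im=arm.camera("wrist"); cv2.imwrite("pics/w3.png",im[:,:,::-1])
try: print(disc(im,I,[0,60,10],[20,255,130],(100,20,420,240),59))
except Exception as e: print(e)
```

```text
[ 585.76 -268.57  192.8 ] 20.907554239584496 24.635409861803055
(array([254.71, 176.99]), array([ 583.76, -271.36]), array([ 97.35, 111.22]))
```

View pics/w3.png

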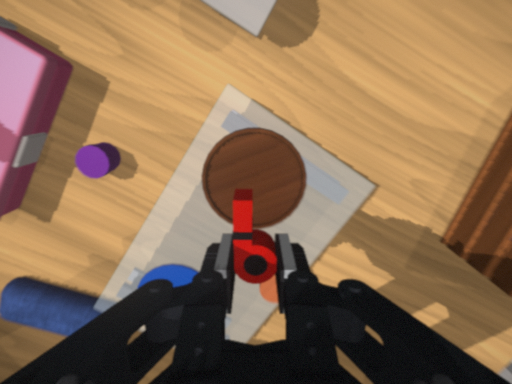

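The whistle is held level over the dish, whose centre is near pixel (254,177), about (585,-269) mm. I'll lower it now.

Request:
carry_out --pt "0 0 5 0 0 0 5" --pt "0 0 5 0 0 0 5" --pt "0 0 2.3 0 0 0 5" --pt "0 0 0.6 0 0 0 5" --pt "0 0 0.3 0 0 0 5" --pt "0 0 0.2 0 0 0 5" --pt "0 0 0 0 0 0 5"

```text
clock: 5.5
position: [584.9, -267.7, 57.4]
orientation: [[0.879, 0.477, 0.001], [0.477, -0.879, -0.001], [0.001, 0.001, -1.0]]
ft_force: [-0.1, -0.1, -0.5]
gripper_width: 21.3
grasp_force: 24.6
```

Request:
carry_out --pt "0 0 0.1 0 0 0 5" --pt "0 0 0 0 0 0 5"

```text
clock: 5.75
position: [584.9, -267.8, 57.2]
orientation: [[0.879, 0.477, 0.002], [0.477, -0.879, -0.001], [0.001, 0.002, -1.0]]
ft_force: [-0.6, 1.7, 6.7]
gripper_width: 21.3
grasp_force: 25.5
```

Request:
carry_out --pt "0 0 0.1 0 0 0 5" --pt "0 0 0 0 0 0 5"

```text
clock: 6.0
position: [584.9, -267.8, 57.1]
orientation: [[0.879, 0.477, 0.002], [0.477, -0.879, -0.001], [0.001, 0.002, -1.0]]
ft_force: [-3.9, 2.4, 12.5]
gripper_width: 21.0
grasp_force: 26.2
```

Request:
carry_out --pt "0 0 -0.1 0 0 0 5" --pt "0 0 0 0 0 0 28" --pt "0 0 0 0 0 0 40" --pt "0 0 0 0 0 0 50" --pt "0 0 0 0 0 0 50" --pt "0 0 -4 0 0 0 50" --pt "0 0 -6 0 0 0 75" --pt "0 0 -6 0 0 0 75"

```text
clock: 7.0
position: [584.1, -267.3, 216.5]
orientation: [[0.879, 0.477, -0.001], [0.477, -0.879, 0.001], [-0.0, -0.001, -1.0]]
ft_force: [1.4, -0.5, -0.1]
gripper_width: 64.2
grasp_force: 0.0
```

Request:
carry_out --pt "0 -1 -5 0 0 0 75" --pt "1 -4.8 -2 0 0 0 75" --pt "1 -5 0 0 0 0 75" --pt "1 -5 0 0 0 0 75" --pt "1.1 -5 0 0 0 0 75" --pt "1.1 -5 0 0 0 0 75" --pt "1 -4.3 0 0 0 0 75" --pt "0 0 0 0 0 0 75"

```text
clock: 8.0
position: [494.3, 29.3, 285.7]
orientation: [[0.877, 0.481, 0.0], [0.481, -0.877, 0.001], [0.001, -0.0, -1.0]]
ft_force: [0.4, -0.3, 0.2]
gripper_width: 64.4
grasp_force: 0.0
```

```bash
cat >> h.py <<'E'
def stack(lids,pic=None):
    """fit each exposed lid top in the wrist view by a plane-rectified mask; lids: name,lo,hi,z"""
    s=arm.read_state(); I=arm.camera_info("wrist"); im=arm.camera("wrist")
    print(s["position"],s["gripper_width"],s["clock"])
    if pic: cv2.imwrite(pic,im[:,:,::-1])
    for n,lo,hi,z in lids:
        r=rect(im,I,440,560,-35,85,z,.25); m=mask(r,lo,hi)
        c,uv,a=blob(m); cc,rad=cv2.minEnclosingCircle(c)
        print(n,"moment",560-uv[1]*.25,85-uv[0]*.25,"circ",560-cc[1]*.25,85-cc[0]*.25,rad*.25,"area-dia",2*np.sqrt(a/np.pi)*.25)
        if pic: cv2.imwrite(pic[:-4]+n+".png",r[:,:,::-1])
G=("g",[45,80,40],[88,255,255],163);Y=("y",[20,100,60],[35,255,255],131);B=("b",[100,120,50],[125,255,255],95)
E
python3 - <<'E'
from h import *
stack([G,Y,B],"pics/s1.png")
im=arm.camera("top"); 
I=arm.camera_info("top"); r=rect(im,I,530,640,-325,-215,54,.4);cv2.imwrite("pics/top1.png",r[:,:,::-1])
a=cv2.imread("pics/s1.png"); b=cv2.resize(cv2.imread("pics/top1.png"),(384,384)); cv2.imwrite("pics/v.png",cv2.resize(np.hstack([a[:,:400],b]),(784,384)))
E
```

```text
[494.29  29.32 285.67] 64.3912343383547 8.0
g moment 504.734371212622 28.22170897512175 circ 504.8441581726074 28.340290069580078 17.91139793395996 area-dia 34.69536585879374
y moment 513.2363388640921 32.50197700368717 circ 504.3213577270508 27.477638244628906 25.219385147094727 area-dia 28.637832001611727
b moment 523.3050924868692 29.144891337443866 circ 505.8115348815918 24.861495971679688 30.614660263061523 area-dia 26.399611660011395
```

View pics/v.png

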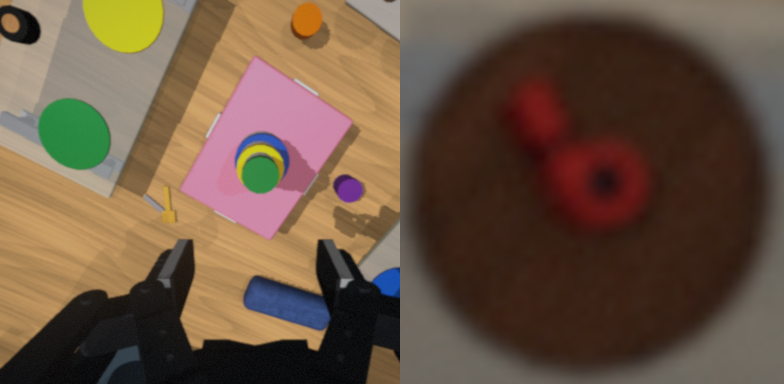

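The whistle lies flat near the middle of the dish. The green lid is clear and centred at about (505,28).

Request:
carry_out --pt "0.9 0.5 2 0 0 0 70" --pt "0 0 5 0 0 0 70" --pt "0 0 4 0 0 0 70" --pt "0 0 2.5 0 0 0 70" --pt "0 0 1.3 0 0 0 70" --pt "0 0 0 0 0 0 70"

```text
clock: 8.85
position: [505.6, 25.7, 136.7]
orientation: [[0.88, 0.476, -0.001], [0.476, -0.88, 0.0], [-0.001, -0.001, -1.0]]
ft_force: [0.3, -0.1, -0.1]
gripper_width: 59.8
grasp_force: 0.0
```

Run:
```python
from h import *
stack([G])
im=arm.camera("wrist"); cv2.imwrite("pics/w4.png",cv2.resize(im[130:384,130:380,::-1],None,fx=2.2,fy=2.2))
```

```text
[505.61  25.73 136.74] 59.79414712978955 8.85
g moment 506.0262276513265 29.296530646122 circ 506.0301208496094 29.809036254882812 19.976408004760742 area-dia 36.854688617352444
```

View pics/w4.png

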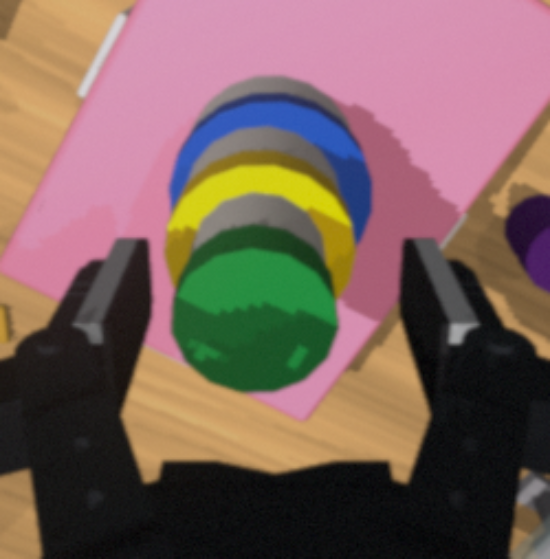

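The pot's centre at crop (255,318) is about 4 mm left of the finger midline (276). I'll correct that and grip.

Request:
carry_out --pt "0.2 -0.4 0 0 0 0 70" --pt "0 0 0 0 0 0 60" --pt "0 0 0 0 0 0 45" --pt "0 0 0 0 0 0 35" --pt "0 0 0 0 0 0 25" --pt "0 0 0 0 0 0 25" --squeeze 35

```text
clock: 9.7
position: [505.8, 31.0, 137.9]
orientation: [[0.879, 0.477, 0.001], [0.477, -0.879, 0.0], [0.001, 0.0, -1.0]]
ft_force: [-0.3, 0.2, 5.7]
gripper_width: 35.0
grasp_force: 35.1
```

Request:
carry_out --pt "0 0 -1 0 0 0 25" --pt "0 0 -3.5 0 0 0 25" --pt "0.4 -4.6 0 0 0 0 25" --pt "0.4 -4.7 0 0 0 0 25" --pt "0.4 -4.7 0 0 0 0 25" --pt "0.4 -4.7 0 0 0 0 25" --pt "0.5 -4.6 0 0 0 0 25" --pt "0 0 0 0 0 0 25"

```text
clock: 10.7
position: [411.2, 248.1, 182.5]
orientation: [[0.877, 0.481, -0.001], [0.481, -0.877, 0.001], [-0.0, -0.001, -1.0]]
ft_force: [0.8, -0.2, -0.3]
gripper_width: 34.5
grasp_force: 35.2
```

```bash
cat >> h.py <<'E'
def coaster(lo,hi,box,cams=("wrist",)):
    s=arm.read_state(); print(s["position"],s["gripper_width"],s["grasp_force"])
    for n in cams:
        I=arm.camera_info(n); im=arm.camera(n)
        try: print(n,*disc(im,I,lo,hi,box,54))
        except Exception as e: print(e)
    cv2.imwrite("pics/co.png",im[:,:,::-1])
E
python3 - <<'E'
from h import *
coaster([45,80,40],[88,255,255],(100,20,420,380))
stack([Y,B])
E
```

```text
[411.16 248.11 182.47] 34.49461221237791 35.223684310913086
wrist [258.09 179.94] [412.83 244.17] [86.28 87.96]
[412.11 246.79 182.48] 35.10627068602261 10.75Traceback (most recent call last):
  File "<stdin>", line 3, in <module>
  File "h.py", line 35, in stack
    c,uv,a=blob(m); cc,rad=cv2.minEnclosingCircle(c)
           ~~~~^^^
  File "h.py", line 22, in blob
    c=max(cv2.findContours(m,0,cv2.CHAIN_APPROX_NONE)[0],key=cv2.contourArea)
ValueError: max() iterable argument is empty
```

View pics/co.png

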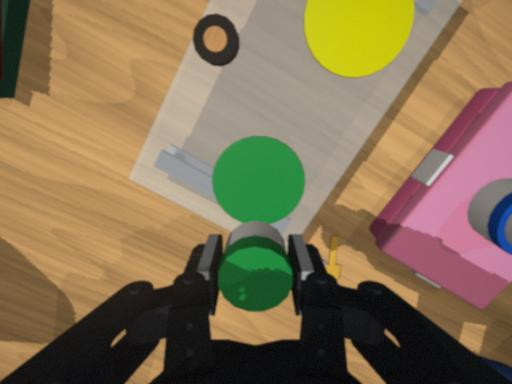

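The green pot is held upright just short of the green coaster at (258,180). I'll lower it.

Request:
carry_out --pt "0 0.1 5 0 0 0 25" --pt "0 0 4.5 0 0 0 25" --pt "0 0 1.8 0 0 0 25" --pt "0 0 0.3 0 0 0 25" --pt "0 0 0.2 0 0 0 25" --pt "0 0 0.1 0 0 0 25" --pt "0 0 0 0 0 0 25"

```text
clock: 11.68
position: [413.9, 245.1, 64.0]
orientation: [[0.879, 0.477, 0.001], [0.477, -0.879, 0.0], [0.001, 0.0, -1.0]]
ft_force: [-0.2, -0.2, -0.4]
gripper_width: 34.6
grasp_force: 35.2
```

Request:
carry_out --pt "0 0 0.1 0 0 0 25" --pt "0 0 0 0 0 0 25"

```text
clock: 11.92
position: [413.3, 245.0, 62.5]
orientation: [[0.879, 0.477, 0.0], [0.477, -0.879, 0.0], [0.0, 0.0, -1.0]]
ft_force: [0.1, 0.3, -0.8]
gripper_width: 34.8
grasp_force: 35.2
```

Request:
carry_out --pt "0 0 0.1 0 0 0 25" --pt "0 0 0 0 0 0 25"

```text
clock: 12.18
position: [413.2, 245.0, 61.2]
orientation: [[0.879, 0.477, -0.0], [0.477, -0.879, -0.0], [-0.0, -0.0, -1.0]]
ft_force: [0.8, -0.7, -0.8]
gripper_width: 34.8
grasp_force: 35.2
```

Request:
carry_out --pt "0 0 0.1 0 0 0 25" --pt "0 0 0 0 0 0 25"

```text
clock: 12.42
position: [413.3, 245.0, 60.9]
orientation: [[0.879, 0.477, 0.0], [0.477, -0.879, 0.0], [0.0, 0.0, -1.0]]
ft_force: [-1.4, -0.6, 5.5]
gripper_width: 34.7
grasp_force: 36.0
```

Request:
carry_out --pt "0 0 0 0 0 0 48" --pt "0 0 0 0 0 0 60" --pt "0 0 0 0 0 0 70" --pt "0 0 0 0 0 0 75" --pt "0 0 -3 0 0 0 85" --pt "0 0 -6 0 0 0 100" --pt "0 0 -6 0 0 0 100" --pt "0 0 -5.5 0 0 0 100"

```text
clock: 13.42
position: [413.2, 244.9, 267.5]
orientation: [[0.879, 0.477, 0.001], [0.477, -0.879, 0.0], [0.001, 0.0, -1.0]]
ft_force: [-0.2, 0.3, 0.4]
gripper_width: 85.1
grasp_force: 0.0
```

Request:
carry_out --pt "-0.6 4.6 0 0 0 0 100" --pt "-0.6 4.6 0 0 0 0 100" --pt "-0.6 4.6 0 0 0 0 100" --pt "-0.6 4.5 0 0 0 0 100" --pt "-0.6 4.5 0 0 0 0 100" --pt "0 0 0 0 0 0 100"

```text
clock: 14.18
position: [496.5, 27.5, 264.9]
orientation: [[0.881, 0.473, -0.0], [0.473, -0.881, -0.001], [-0.001, 0.0, -1.0]]
ft_force: [0.4, 0.7, 0.3]
gripper_width: 85.1
grasp_force: 0.0
```

Run:
```python
from h import *
stack([Y,B])
coaster([45,80,40],[88,255,255],(20,20,420,380))
coaster([45,80,40],[88,255,255],(140,245,195,300),("top",))
```

```text
[496.51  27.53 264.92] 85.07941067863888 14.175
y moment 503.63699965715267 28.0954803077055 circ 503.7045440673828 28.35681915283203 25.539472579956055 area-dia 49.757555152333644
b moment 523.049748945384 29.646792287303548 circ 505.39580154418945 25.91211700439453 30.503124237060547 area-dia 26.65609205104467
[495.82  29.15 264.94] 85.56569140827922 0.0
wrist [ 62.58 137.93] [412.1  243.72] [87.64 88.05]
[495.4   30.18 264.99] 85.77946745778503 0.0
float division by zero
```

Request:
carry_out --pt "0.8 0.5 2 0 0 0 100" --pt "0 0 5 0 0 0 100" --pt "0 0 5 0 0 0 100" --pt "0 0 2.5 0 0 0 100" --pt "0 0 1.7 0 0 0 100" --pt "0 0 0 0 0 0 100"

```text
clock: 15.08
position: [503.6, 31.2, 102.3]
orientation: [[0.878, 0.479, -0.003], [0.479, -0.878, 0.001], [-0.002, -0.002, -1.0]]
ft_force: [-0.5, -0.3, -0.1]
gripper_width: 85.5
grasp_force: 0.0
```

Run:
```python
from h import *
stack([Y])
I=arm.camera_info("wrist"); im=arm.camera("wrist"); cv2.imwrite("pics/w5.png",cv2.resize(im[130:384,100:410,::-1],None,fx=2,fy=2))
```

```text
[503.62  31.23 102.27] 85.51749624358456 15.075
y moment 505.2812533484364 28.525694306255012 circ 505.4516792297363 28.758102416992188 27.024925231933594 area-dia 50.98390255083076
```

View pics/w5.png

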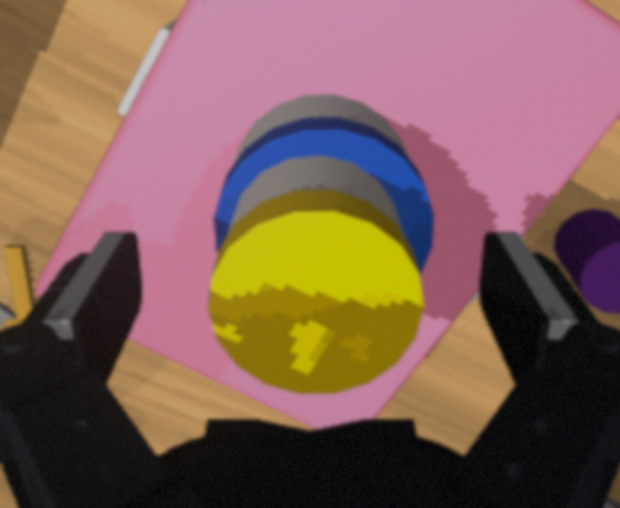

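Lid centre (316) and finger midline (311) agree to within 1.2 mm, so I'll nudge and close.

Request:
carry_out --pt "0 0.1 0 0 0 0 100" --pt "0 0 0 0 0 0 85" --pt "0 0 0 0 0 0 70" --pt "0 0 0 0 0 0 60" --pt "0 0 0 0 0 0 50" --pt "0 0 0 0 0 0 45" --pt "0 0 0 0 0 0 45" --squeeze 40

```text
clock: 16.05
position: [505.8, 28.8, 103.8]
orientation: [[0.879, 0.477, 0.001], [0.477, -0.879, -0.0], [0.001, 0.0, -1.0]]
ft_force: [-0.7, -0.3, 4.9]
gripper_width: 49.0
grasp_force: 41.7
```

Request:
carry_out --pt "0 0 -1 0 0 0 45" --pt "0 0 -3.5 0 0 0 45" --pt "3.2 -3.1 0 0 0 0 45" --pt "3.2 -3.1 0 0 0 0 45" --pt "3.2 -3.1 0 0 0 0 45" --pt "3.2 -3.1 0 0 0 0 45" --pt "3.3 -3.1 0 0 0 0 45" --pt "0 0 0 0 0 0 45"

```text
clock: 17.05
position: [573.4, 244.6, 148.1]
orientation: [[0.877, 0.48, 0.0], [0.48, -0.877, 0.001], [0.001, -0.0, -1.0]]
ft_force: [-0.9, -0.3, -0.9]
gripper_width: 49.1
grasp_force: 41.7
```

Run:
```python
from h import *
coaster([20,100,60],[35,255,255],(100,20,420,230))
s=arm.read_state();print(s["position"])
```

```text
[573.43 244.62 148.05] 49.11089941313398 41.695683002471924
wrist [259.13 183.4 ] [580.25 243.  ] [72.71 93.15]
[572.88 242.89 147.92]
```

View pics/co.png

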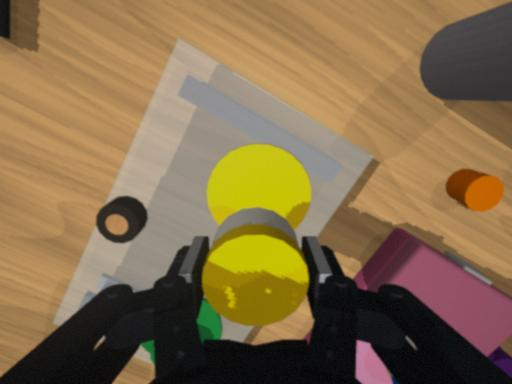

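The yellow pot is held upright, with the coaster at (259,190) just ahead of it in view. The TCP is already over the coaster centre.

Request:
carry_out --pt "0 0.1 4.2 0 0 0 45" --pt "0 0 2.6 0 0 0 45" --pt "0 0 0.8 0 0 0 45" --pt "0 0 0.3 0 0 0 45" --pt "0 0 0.2 0 0 0 45" --pt "0 0 0.1 0 0 0 45" --pt "0 0 0 0 0 0 45"

```text
clock: 17.98
position: [573.9, 241.0, 66.9]
orientation: [[0.879, 0.477, 0.001], [0.477, -0.879, 0.0], [0.001, 0.0, -1.0]]
ft_force: [0.3, 0.6, -0.6]
gripper_width: 48.4
grasp_force: 41.7
```

Request:
carry_out --pt "0 0 0.1 0 0 0 45" --pt "0 0 0 0 0 0 45"

```text
clock: 18.23
position: [573.6, 241.0, 65.3]
orientation: [[0.879, 0.477, -0.0], [0.477, -0.879, -0.0], [-0.0, -0.0, -1.0]]
ft_force: [-0.2, -0.1, -0.4]
gripper_width: 48.7
grasp_force: 41.7
```

Request:
carry_out --pt "0 0 0.1 0 0 0 45" --pt "0 0 0 0 0 0 45"

```text
clock: 18.48
position: [573.5, 240.9, 64.2]
orientation: [[0.879, 0.477, -0.0], [0.477, -0.879, -0.0], [-0.0, -0.0, -1.0]]
ft_force: [0.3, 0.3, -1.2]
gripper_width: 48.4
grasp_force: 41.7
```

Request:
carry_out --pt "0 0 0.1 0 0 0 45" --pt "0 0 0 0 0 0 45"

```text
clock: 18.73
position: [573.5, 240.9, 63.2]
orientation: [[0.879, 0.477, -0.0], [0.477, -0.879, -0.0], [-0.0, -0.0, -1.0]]
ft_force: [-0.7, -0.3, -1.2]
gripper_width: 48.8
grasp_force: 41.7
```

Request:
carry_out --pt "0 0 0.1 0 0 0 45" --pt "0 0 0 0 0 0 45"

```text
clock: 18.98
position: [573.7, 241.0, 62.8]
orientation: [[0.879, 0.477, 0.0], [0.477, -0.879, 0.0], [0.0, 0.0, -1.0]]
ft_force: [-1.1, -1.0, 2.7]
gripper_width: 48.7
grasp_force: 42.1
```

Request:
carry_out --pt "0 0 0 0 0 0 70" --pt "0 0 0 0 0 0 80" --pt "0 0 0 0 0 0 90" --pt "0 0 0 0 0 0 100" --pt "0 0 -3 0 0 0 100" --pt "0 0 -5 0 0 0 100" --pt "0 0 -5 0 0 0 100" --pt "0 0 -4 0 0 0 100"

```text
clock: 19.98
position: [573.9, 241.0, 234.7]
orientation: [[0.879, 0.477, 0.002], [0.477, -0.879, 0.0], [0.002, 0.001, -1.0]]
ft_force: [0.1, 0.6, -1.6]
gripper_width: 85.4
grasp_force: 0.0
```

Request:
carry_out --pt "-3.4 3 0 0 0 0 100" --pt "-3.4 3 0 0 0 0 100" --pt "-3.4 3 0 0 0 0 100" --pt "-3.4 3 0 0 0 0 100" --pt "-3.4 2.9 0 0 0 0 100" --pt "0 0 0 0 0 0 100" --pt "0 0 0 0 0 0 100"

```text
clock: 20.85
position: [495.5, 29.1, 232.5]
orientation: [[0.879, 0.476, 0.001], [0.476, -0.879, 0.0], [0.001, -0.0, -1.0]]
ft_force: [-0.4, -0.0, 0.0]
gripper_width: 85.6
grasp_force: 0.0
```

Run:
```python
from h import *
stack([B])
coaster([45,80,40],[88,255,255],(20,20,420,380))
```

```text
[495.5   29.08 232.51] 85.61909798791352 20.85
b moment 504.454469421193 25.142495149757664 circ 504.650089263916 25.027755737304688 31.725170135498047 area-dia 62.20366065577342
[495.59  29.53 232.43] 85.54799531696204 0.0
wrist [ 49.97 142.6 ] [413.72 238.07] [74.62 91.41]
```

Request:
carry_out --pt "0.7 0.75 2 0 0 0 100" --pt "0 0 5 0 0 0 100" --pt "0 0 4 0 0 0 100" --pt "0 0 2.5 0 0 0 100" --pt "0 0 0.2 0 0 0 100" --pt "0 0 0 0 0 0 100"

```text
clock: 21.7
position: [505.8, 26.2, 96.0]
orientation: [[0.878, 0.478, 0.001], [0.478, -0.878, -0.0], [0.001, 0.001, -1.0]]
ft_force: [0.4, 0.3, 0.3]
gripper_width: 85.4
grasp_force: 0.0
```

Run:
```python
from h import *
I=arm.camera_info("wrist"); im=arm.camera("wrist"); 
s=arm.read_state();print(s["position"])
c,uv,a=blob(mask(im,*B[1:3],(130,150,380,330))); print(uv,cv2.boundingRect(c))
p=np.array([cast(I,q[0],95)[:2] for q in c],np.float32); print(cv2.minEnclosingCircle(p))
cv2.imwrite("pics/w6.png",cv2.resize(im[130:384,100:410,::-1],None,fx=2,fy=2))
```

```text
[506.1   25.98  96.45]
(253.42092757351625, 244.90811805481113) (197, 192, 114, 106)
((505.57232666015625, 25.33202362060547), 32.74260330200195)
```

View pics/w6.png

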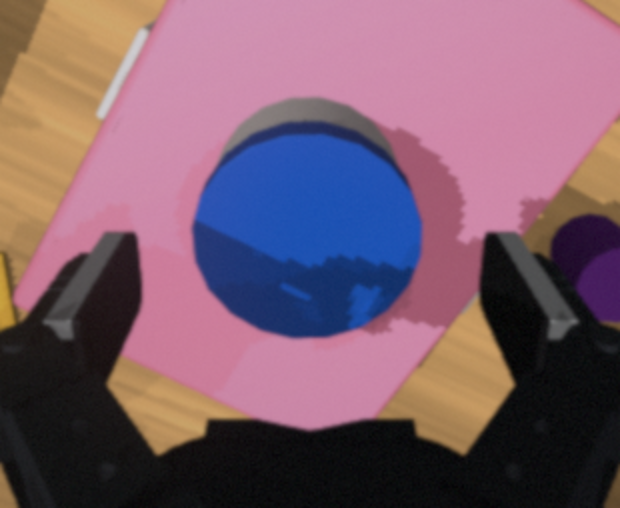

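The blue lid's centre (308) matches the finger midline (311). I'll descend and close.

Request:
carry_out --pt "0 0 1.5 0 0 0 100" --pt "0 0 1.5 0 0 0 100" --pt "0 0 0 0 0 0 100" --pt "0 0 0 0 0 0 85" --pt "0 0 0 0 0 0 75" --pt "0 0 0 0 0 0 65" --pt "0 0 0 0 0 0 60" --pt "0 0 0 0 0 0 60" --squeeze 45

```text
clock: 22.75
position: [505.3, 25.7, 66.0]
orientation: [[0.879, 0.477, 0.001], [0.477, -0.879, -0.0], [0.001, 0.001, -1.0]]
ft_force: [-1.4, 0.2, 6.2]
gripper_width: 62.5
grasp_force: 49.6
```

Request:
carry_out --pt "0 0 -1 0 0 0 60" --pt "0 0 -5 0 0 0 60" --pt "0 0 -2 0 0 0 60" --pt "-3.5 3.4 0 0 0 0 60" --pt "-3.5 3.4 0 0 0 0 60" --pt "-3.5 3.4 0 0 0 0 60" --pt "-3.5 3.4 0 0 0 0 60" --pt "-3.5 3.4 0 0 0 0 60"

```text
clock: 23.75
position: [431.7, -208.7, 145.8]
orientation: [[0.879, 0.477, 0.001], [0.477, -0.879, -0.0], [0.0, 0.001, -1.0]]
ft_force: [-0.4, -0.4, -0.8]
gripper_width: 62.9
grasp_force: 50.0
```

Request:
carry_out --pt "-3.5 3.5 0 0 0 0 60" --pt "0 0 0 0 0 0 60" --pt "0 0 0 0 0 0 60"

```text
clock: 24.12
position: [417.9, -254.4, 145.3]
orientation: [[0.879, 0.476, -0.0], [0.476, -0.879, 0.001], [0.0, -0.001, -1.0]]
ft_force: [0.2, 0.2, -1.1]
gripper_width: 62.9
grasp_force: 50.0
```

Run:
```python
from h import *
coaster(*B[1:3],(100,20,420,380))
im=arm.camera("wrist");I=arm.camera_info("wrist")
c,uv,a=blob(mask(im,*B[1:3],(100,60,420,225)))
p=np.array([cast(I,q[0],54)[:2] for q in c],np.float32)
# far edge only: points in the outer half along tool x
d=p@np.array([.879,.477]); q=p[d>d.max()-30]
A=np.c_[2*q,np.ones(len(q))]; s=np.linalg.lstsq(A,(q**2).sum(1),rcond=None)[0]; print("circle",s[:2],np.sqrt(s[2]+s[0]**2+s[1]**2))
```

```text
[ 417.94 -254.38  145.34] 62.89045146492156 50.04905462265015
wrist [254.8 273.9] [ 345.58 -294.91] [128.87 136.09]
circle [ 417.56 -257.52] 43.858572010941465
```

View pics/co.png

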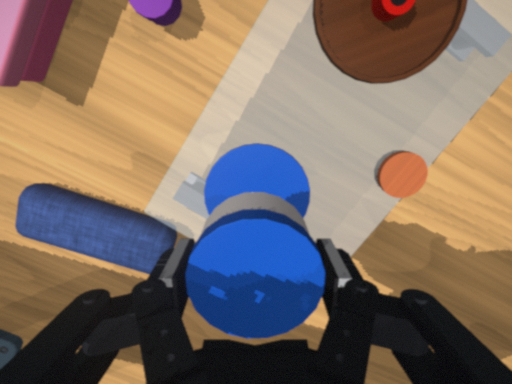

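The blue pot is held upright, with the coaster at (257,190) lined up ahead of it. I'll lower it.

Request:
carry_out --pt "0 0.1 3.8 0 0 0 60" --pt "0 0 2.4 0 0 0 60" --pt "0 0 0.7 0 0 0 60" --pt "0 0 0.3 0 0 0 60" --pt "0 0 0.2 0 0 0 60" --pt "0 0 0.1 0 0 0 60" --pt "0 0 0.1 0 0 0 60" --pt "0 0 0 0 0 0 60"

```text
clock: 25.22
position: [418.7, -255.7, 69.5]
orientation: [[0.879, 0.477, 0.0], [0.477, -0.879, -0.0], [0.0, 0.0, -1.0]]
ft_force: [0.5, 1.2, -1.7]
gripper_width: 62.7
grasp_force: 50.0
```

Request:
carry_out --pt "0 0 0.1 0 0 0 60" --pt "0 0 0 0 0 0 60"

```text
clock: 25.48
position: [418.6, -255.6, 68.3]
orientation: [[0.879, 0.477, -0.0], [0.477, -0.879, 0.0], [0.0, -0.0, -1.0]]
ft_force: [0.3, 0.0, -0.7]
gripper_width: 62.5
grasp_force: 50.0
```

Request:
carry_out --pt "0 0 0.1 0 0 0 60" --pt "0 0 0 0 0 0 60"

```text
clock: 25.72
position: [418.6, -255.5, 67.2]
orientation: [[0.879, 0.477, -0.0], [0.477, -0.879, 0.0], [-0.0, -0.0, -1.0]]
ft_force: [0.3, -0.1, -1.0]
gripper_width: 62.8
grasp_force: 50.0
```

Request:
carry_out --pt "0 0 0.1 0 0 0 60" --pt "0 0 0 0 0 0 60"

```text
clock: 25.98
position: [418.6, -255.5, 66.2]
orientation: [[0.879, 0.477, -0.0], [0.477, -0.879, 0.0], [-0.0, -0.0, -1.0]]
ft_force: [-0.9, -0.2, -0.2]
gripper_width: 62.4
grasp_force: 50.0
```

Request:
carry_out --pt "0 0 0.1 0 0 0 60" --pt "0 0 0 0 0 0 60"

```text
clock: 26.22
position: [418.6, -255.5, 65.2]
orientation: [[0.879, 0.477, -0.0], [0.477, -0.879, 0.0], [-0.0, -0.0, -1.0]]
ft_force: [0.1, 0.8, -1.7]
gripper_width: 62.6
grasp_force: 50.0
```

Request:
carry_out --pt "0 0 0.1 0 0 0 60" --pt "0 0 0 0 0 0 60"

```text
clock: 26.48
position: [418.7, -255.6, 65.0]
orientation: [[0.879, 0.477, 0.0], [0.477, -0.879, -0.0], [0.0, 0.0, -1.0]]
ft_force: [-2.6, 1.8, 5.2]
gripper_width: 62.4
grasp_force: 50.8
```

Request:
carry_out --pt "0 0 0 0 0 0 85" --pt "0 0 0 0 0 0 100" --pt "0 0 0 0 0 0 100" --pt "0 0 0 0 0 0 100" --pt "0 0 -3 0 0 0 100" --pt "0 0 -5 0 0 0 100" --pt "0 0 -5 0 0 0 100" --pt "0 0 -5 0 0 0 100"

```text
clock: 27.48
position: [418.5, -255.4, 245.9]
orientation: [[0.879, 0.477, 0.0], [0.477, -0.879, 0.0], [0.0, -0.0, -1.0]]
ft_force: [0.5, -1.0, -1.0]
gripper_width: 85.0
grasp_force: 0.0
```

Request:
carry_out --pt "-4 3 0 0 0 0 100" --pt "-4 3 0 0 0 0 100" --pt "0 0 0 0 0 0 100" --pt "0 0 0 0 0 0 100"

```text
clock: 27.98
position: [376.8, -346.1, 244.0]
orientation: [[0.879, 0.476, -0.0], [0.476, -0.879, 0.001], [0.0, -0.001, -1.0]]
ft_force: [0.4, 0.6, -0.2]
gripper_width: 85.3
grasp_force: 0.0
```

Run:
```python
from h import *
im=arm.camera("scene"); I=arm.camera_info("scene"); cv2.imwrite("pics/end.png",cv2.resize(im[100:330,80:450,::-1],(780,485)))
for k,X in(("g",(413,245.5)),("y",(573,242)),("b",(418.5,-255))):
    pass
t=arm.camera("top");J=arm.camera_info("top"); T=[]
for x,y,h in((413,245.5,86),(573,242,90),(418.5,-255,94),(585.4,-267.7,72)): T.append(cv2.resize(rect(t,J,x-60,x+60,y-60,y+60,54,.5),(300,300)))
cv2.imwrite("pics/end2.png",np.hstack(T)[:,:,::-1][::1,::1])
e=cv2.imread("pics/end2.png");e=cv2.resize(e,(780,195));cv2.imwrite("pics/end3.png",np.vstack([e,cv2.resize(cv2.imread("pics/end.png"),(780,400))]))
print(arm.read_state()["clock"])
```

```text
28.075
```

View pics/end3.png

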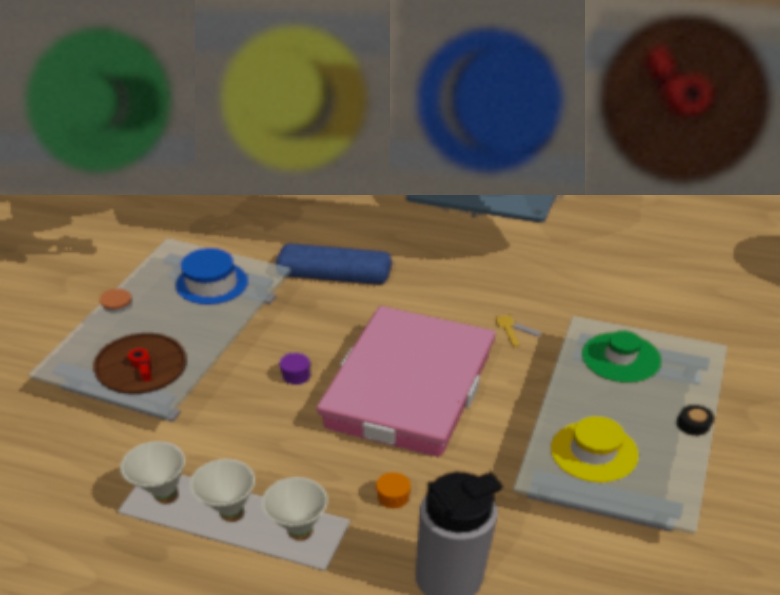

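All three pots stand upright near the middle of their own coasters, and the offsets in the top crops match parallax. The whistle lies flat in the dish, and the flask and shuttles have not moved.

```bash
python3 -c "
from rig import arm
print(arm.hand_in())"
```

```text
the job is handed in; nothing more can be done
None
```

I've handed the job in: the whistle lies flat in the dish, and the green, yellow and blue pots were moved in that order and stand upright on their own coasters. It took about 28 s of the 134 s allowed, and the flask and shuttlecock tray were left where they are.

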